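Offer up a hinge leaf to the jamb block

TASK

First draw the hinge pin out of the jamb block by its red knob, all the way to its stop. Then lift the loose aluminium hinge leaf out of its wooden stand and lower it upright, knuckle down, between the two brass knuckles of the jamb block, fully down in the saddle, so that the three knuckle holes line up. Finish still gripping the leaf upright there, with the pin left drawn out, so that a colleague can push the pin in; leave the other things on the bench where they are.

Things in the scene. Friction and masses are not known exactly. Their poses are not given: they have to be found in the camera images.
- jamb_block: Fixed jamb block: grey base plate 84 x 74 x 12 mm, on it an aluminium block 42 (x) x 60 (y) mm, top 41 mm above the bench, with two brass hinge knuckles. Origin: centre of the underside, on the bench. y runs along the hinge axis, the red pin knob is on the -y side; x is level across the hinge; z up. Its place varies, turned up to 0.35 rad.
- jamb_hole (a point): Middle of the hinge axis, 55 mm above the bench, axes as jamb_block. The two brass knuckles are tubes about it, 20 mm outside, 9 mm inside diameter, from 12.5 to 28.5 mm either side (gap 25 mm). In the gap lies a V saddle (two 45 degree steel faces, 24 mm across at its open top): a 20 mm knuckle fully down in it has its hole here.
- pin (a joint): Sliding 7 mm steel hinge pin with a red knob: 0 m = fully home (through both brass knuckles and across the gap), 0.045 m = drawn out to its stop, along -y of jamb_block; the gap is clear from 0.040 m. It slides stiffly (about 3 N) and stays where it is left. At the start it stands 0 to 8 mm out.
- pin_knob (a point): Centre of the pin's red knob, on the hinge axis 55 mm above the bench; axes as jamb_block. Its cylindrical grip is 24 mm in diameter and 20 mm long along y. With the pin home it is 50 mm to -y of jamb_hole; it moves with the pin. Below and beside it is free space: the base plate ends 37 mm from jamb_hole.
- leaf: Loose aluminium hinge leaf, 0.1 to 0.17 kg: plate 8 mm thick (x), 44 mm wide (y), 14 to 74 mm above the origin, below it one tube knuckle 20 mm in diameter and 20 mm long (y). Origin: centre of the knuckle hole (9 mm); x across the flat faces, y along the hole, z up the plate. Both faces and both ends are alike. It starts upright in leaf_stand, y along the stand's y.
- leaf_stand: Fixed wooden stand 64 x 74 mm holding the leaf upright, knuckle down, in two 10 mm slots along y. Slot posts: 34 mm (x), 15 to 27 mm either side of centre along y, tops 54 mm above the bench. In it the leaf's origin is 22 mm above the bench; lift it straight up 35 mm or more to clear. Origin: centre of the underside. It may be left or right of the jamb block.
- grease_jar: Bystander: small white jar with a black lid, 46 mm in diameter, 34 mm high; origin at its underside. Leave it alone.
- objective: Bystander: white and black microscope objective with a blue ring, 29 mm in diameter, 46 mm high; origin at its underside. Leave it alone.
- eyepiece: Bystander: black microscope eyepiece, 35 mm in diameter, 42 mm high; origin at its underside. Leave it alone.
- screwdriver_red: Bystander: small screwdriver with a red handle, 149 mm long (along its y), 17 mm thick; origin at its underside. Leave it alone.
Things that resemble listed ones, but are neither listed nor needed, are in the scene too. Leave any purple look-alike of the jamb_block alone. What is shaped like the leaf but green or orange is not meant.

How it is judged:
On the way, in this order (a step that is already met when the one before it is completed fails the run):
1. the pin is drawn out to its stop (at least 41 of 45 mm) (value of joint pin above 0.041 m), for 0.2 s.
2. the leaf is lifted out of its stand in the fingers (its origin more than 55 mm above the bench) (height (world z) of leaf above 0.055 m and contact force between the fingers and leaf above 2 N), for 0.2 s.
At the end, for the whole second after the job is handed in: The leaf is gripped (over 3 N), at rest, its hole within 2 mm of the hinge axis across and in height and 3.5 mm of mid-gap along it, parallel within 0.1 rad, the plate upright within 0.12 rad; the pin is at least 40 mm out (x of leaf in the frame of jamb_hole between -0.002 and 0.002 m and z of leaf in the frame of jamb_hole between -0.002 and 0.002 m and y of leaf in the frame of jamb_hole between -0.0035 and 0.0035 m and angle between the y axis of leaf and the y axis of jamb_hole, either way round below 0.1 rad and angle between leaf's own z axis and vertical below 0.12 rad and contact force between the fingers and leaf above 3 N and linear speed of leaf below 0.01 m/s and value of joint pin above 0.04 m); the arm keeps its last pose, push and grip.
It fails at once if the grease jar is moved by more than 20 mm (distance of grease_jar from where it was at the start of the episode above 0.02 m).
It fails at once if the objective is moved by more than 20 mm (distance of objective from where it was at the start of the episode above 0.02 m).
It fails at once if the eyepiece is moved by more than 20 mm (distance of eyepiece from where it was at the start of the episode above 0.02 m).
It fails at once if the screwdriver is moved by more than 20 mm (distance of screwdriver_red from where it was at the start of the episode above 0.02 m).
It also fails if it takes over 45 s, if anything falls off the work surface, if the arm or the gripper's body presses on something with over 40 N, if the wrist force passes 120 N, or if a joint passes its speed limit or range.

ROBOT

A 6-joint arm with a two-finger parallel gripper is mounted at the origin on a cart in front of the work surface, level with it; the furniture and walls round the work are solid. World frame = base frame: x ahead of the robot, y to its left, z up, the work surface at z = 0. Lengths are in m, angles in rad, forces in N, time in s.
With the tool pointing down it reaches from about 0.275 to 0.85 m from the base axis. Payload 5.2 kg.
Tool frame: the origin (TCP) lies midway between the tips of the shut fingers; the grasp point (between the pads) lies 19 mm behind it (pinch_z is the distance from the TCP to the grasp point, in m); z points along the fingers, y is the line along which they close (so a half turn about z gives the same grasp; the last joint's range is limited). The gripper opens to 85 mm and grips with 20 to 120 N. Pads are 22 mm wide; open, the fingers measure 114 mm over their backs; the gripper's body (76 mm by 85 mm) begins 54 mm behind the grasp point. The pads swing forward as they close: fully open they stand 13 mm farther back than shut.
Start: joints at [0.922, 0.259, 1.535, -0, 1.348, -0.203], TCP at [0.237, 0.496, 0.198] pointing down, gripper open.
Joint ranges: [-3.14, 3.14], [-0.91, 2.08], [0.19, 2.58], [-1.22, 4.36], [0.22, 2.71], [-3.12, 3.12]. Speed limits (rad/s): [2.57, 2.57, 3.14, 3.14, 3.14, 3.14].

INTERFACE

Orientations are given as a 3x3 rotation matrix whose columns are the frame's x, y, z axes.
In Python, from workcell import * gives the robot as it stands. The module is installed in compiled form; this text tells all that it offers.
- The arm moves only by the shell command python3 -m jog 'ROWS' [OPENING] [FORCE]. ROWS is JSON, a list of rows, each an object of numbers: "x", "y", "z": the shift along the world's x, y, z as a fraction of full scale; "wx", "wy", "wz": the turn, a rotation vector about the world's x, y, z as a fraction of full scale. In form: [{"x": .., "y": .., "z": .., "wx": .., "wy": .., "wz": ..}, ...]. A call has 1 to 8 rows; each row is the pose to reach, as a shift and turn from the pose commanded when the call began; what a row does not reach only later rows make up. Full scale, the value 1, is 20 cm for a shift and 60 degrees for a turn. A row lasts 1/10 s, in which the tool goes at most 50 mm and 8.59 degrees, less where a joint would pass 70% of its speed; a pose out of reach is approached as far as the arm can. A call with a number of a shift or a turn outside -1 to 1 is refused whole. A call with a gripper value outside its range is refused whole. OPENING is the opening, from -1 (shut) to 1 (fully open), set as the call begins (- or left out, the last holds). The fingers move at their own pace and stop on an object; FORCE is the grip in N (left out, the last holds). Time passes only in rows, so rows that repeat a pose let the fingers close. It gives the time, the measured TCP pose, the force, the opening and the grip force at its end, in the units of the state.
- state(): the state, without advancing time (a new reading comes with each control period).
- grab_frame(name): name is "side" or "top"; returns the picture (480x640x3 uint8, red, green, blue); there is no depth.
- camera_params(name): a dict with "fx", "fy", "cx", "cy" (pixels), "rvec" (rotation vector, rad) and "tvec" (3), from world to camera coordinates, as OpenCV has them. Camera axes: x right, y down, z forward; pixel columns grow to the right and rows downward; lengths in m; the calibration is good to about 2 mm. A picture is of the moment at which its call begins. camera_params takes no time and is no camera call.
- sign_off(): hands the job in; it is judged then, once.
The state is a dict: "time": time; "q": joint angles; "joint_vel": joint speeds; "effort": joint torques, N m; "position": TCP position; "orientation": TCP orientation; "force": force on the tool from outside, world axes, zero at the start; "torque": the same for the moment, N m; "opening": opening from 0.0 (shut) to 1.0 (fully open); "grasp_force": force on a finger pad.
Only numpy, scipy, OpenCV 4.12 (cv2) and the standard library are available. Lean on these libraries where they do the work, as an engineer would, in place of code of your own. Each camera call takes 0.05 s, during which the arm holds its last target. There are 200 camera calls.

## Working session

There is one attempt and no reset: what is moved stays moved. The work goes in short steps, Python scripts to look and compute and a shell command to move; the robot and the scene stay as the last step left them, time stands still between calls to the robot, and variables do not carry over. Pictures are saved under pics/ and viewed, at most 10 in all, crops included, and the job is handed in when it is done.

```bash
mkdir -p pics; cat > h.py <<'E'
from workcell import *
import numpy as np, cv2
def P(n):
    c=camera_params(n); K=np.array([[c['fx'],0,c['cx']],[0,c['fy'],c['cy']],[0,0,1.]])
    R=cv2.Rodrigues(np.array(c['rvec'],float))[0]; return K,R,np.array(c['tvec'],float).ravel()
def ray(n,u,v):
    K,R,t=P(n); d=R.T@np.linalg.inv(K)@np.array([u,v,1.]); return -R.T@t,d/np.linalg.norm(d)
def onz(n,u,v,z):
    o,d=ray(n,u,v); return o+d*(z-o[2])/d[2]
def tri(a,b):
    A=0;B=0;rs=[ray('top',*a),ray('side',*b)]
    for o,d in rs:
        M=np.eye(3)-np.outer(d,d);A=A+M;B=B+M@o
    x=np.linalg.solve(A,B); return x,[np.linalg.norm((np.eye(3)-np.outer(d,d))@(x-o)) for o,d in rs]
def proj(n,p):
    K,R,t=P(n); q=K@(R@np.array(p,float)+t); return q[:2]/q[2]
def save(im,f): cv2.imwrite('pics/'+f,cv2.cvtColor(im,cv2.COLOR_RGB2BGR))
E
python3 - <<'E'
from h import *
for n in('top','side'):
    im=grab_frame(n); save(im,n+'0.png'); np.save(n+'0.npy',im)
    print(n,ray(n,320,240), P(n)[0][0,0])
s=state();print(s['time'],s['opening'],s['orientation'],s['force'])
E
```

```text
top (array([0.45164877, 0.00405781, 1.19363727]), array([ 0.10286233, -0.01709395, -0.99454871])) 477.1036848126915
side (array([ 0.11733221, -0.91257126,  0.63713201]), array([ 0.37933786,  0.77794988, -0.50089597])) 587.4948268352994
0.1 0.9976809734705177 [[-9.02279182e-01  4.31151202e-01 -9.58248476e-04]
 [ 4.31152160e-01  9.02278300e-01 -1.29825476e-03]
 [ 3.04862704e-04 -1.58453915e-03 -9.99998698e-01]] [-0.15710427 -0.54795538  0.06291083]
```

View pics/top0.png

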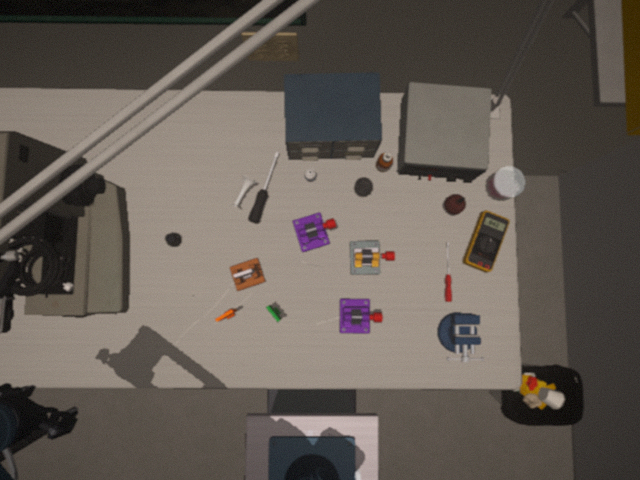

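View pics/side0.png

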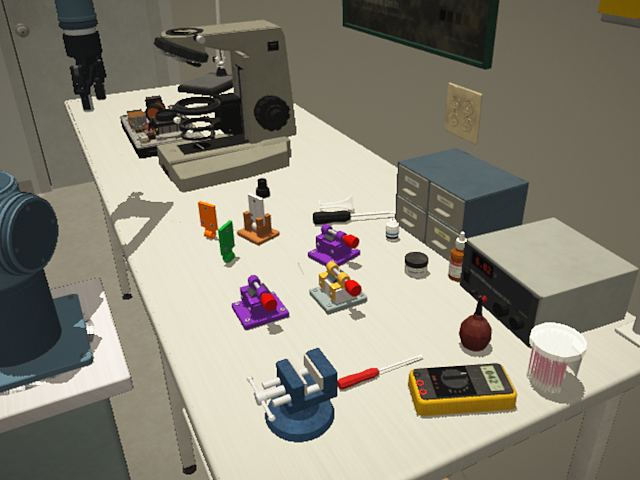

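The top view shows three jamb-like blocks: purple ones at (312,231) and (355,316), and a grey and brass one at (367,257) with a red knob at (389,256). The side view has the same blocks at (333,244), (261,300) and (338,285). The grey and brass one is meant, because the purple ones are look-alikes. The leaf is the grey plate in the wooden stand, top (247,273) and side (258,215). The loose green and orange ones aren't meant. I'll confirm both in an enlarged crop.

```bash
python3 - <<'E'
from h import *
t=np.load('top0.npy');s=np.load('side0.npy')
a=cv2.resize(t[235:295,340:405],None,fx=5,fy=5,interpolation=cv2.INTER_CUBIC)   #325x300
b=cv2.resize(t[250:300,220:275],(330,300),interpolation=cv2.INTER_CUBIC)
c=cv2.resize(s[255:315,300:375],(375,300),interpolation=cv2.INTER_CUBIC)
d=cv2.resize(s[175:250,230:290],(240,300),interpolation=cv2.INTER_CUBIC)
r1=np.hstack([a,b]);r2=np.hstack([c,d]);W=max(r1.shape[1],r2.shape[1])
pad=lambda r:np.pad(r,((0,0),(0,W-r.shape[1]),(0,0)))
o=np.vstack([pad(r1),pad(r2)]);o=np.clip(o.astype(float)*1.5,0,255).astype(np.uint8)
save(o,'crop.png')
E
```

```text
(no output)
```

View pics/crop.png

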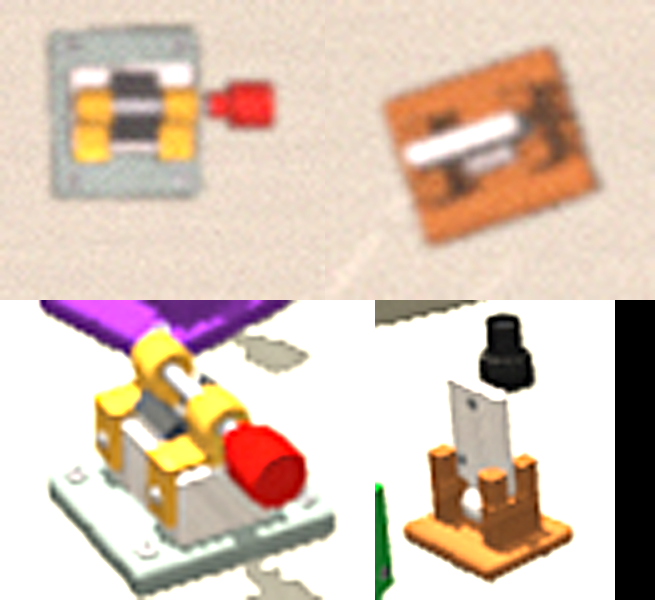

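The crop confirms it. The grey block has brass knuckles, the pin runs across the gap, and the red knob is on -y (image right). The grey leaf stands in the wooden stand. Next I measure from both views.

```bash
cat > m.py <<'E'
from h import *
def big(m,box):
    x0,y0,x1,y1=box; z=np.zeros_like(m,np.uint8); z[y0:y1,x0:x1]=m[y0:y1,x0:x1]
    n,l,st,c=cv2.connectedComponentsWithStats(z.astype(np.uint8)); k=1+np.argmax(st[1:,4]); return (l==k).astype(np.uint8),c[k],st[k]
def red(im): 
    i=im.astype(int); return ((i[...,0]>90)&(i[...,1]<0.4*i[...,0])&(i[...,2]<0.4*i[...,0]))
E
python3 - <<'E'
from m import *
t=np.load('top0.npy');s=np.load('side0.npy')
mr,ct,st=big(red(t),(375,240,405,270)); ms,cs,ss=big(red(s),(335,265,370,310))
print('knob',ct,st,cs,ss,tri(ct,cs))
i=t.astype(int)
# table vs block
rb=i[...,0]-i[...,2]
print('table',t[290,380],t[245,340]); print('base',t[243,360],t[270,355], 'leaf',t[273,247])
for r in range(236,280,4): print(r,[tuple(t[r,c]) for c in range(346,386,6)])
E
```

```text
knob [388.55405405 255.54054054] [382 252  12   8  74] [352.365 287.28 ] [345 279  16  17 200] (array([ 0.53418824, -0.18041489,  0.05450328]), [np.float64(0.0006014903235124667), np.float64(0.0006014903235124998)])
table [164 149 135] [156 147 133]
base [122 129 124] [118 113 116] leaf [137 124 124]
236 [(np.uint8(158), np.uint8(146), np.uint8(135)), (np.uint8(157), np.uint8(146), np.uint8(136)), (np.uint8(157), np.uint8(145), np.uint8(136)), (np.uint8(158), np.uint8(144), np.uint8(134)), (np.uint8(159), np.uint8(144), np.uint8(136)), (np.uint8(155), np.uint8(145), np.uint8(133)), (np.uint8(161), np.uint8(146), np.uint8(136))]
240 [(np.uint8(161), np.uint8(148), np.uint8(138)), (np.uint8(149), np.uint8(137), np.uint8(128)), (np.uint8(129), np.uint8(122), np.uint8(112)), (np.uint8(130), np.uint8(121), np.uint8(116)), (np.uint8(110), np.uint8(105), np.uint8(98)), (np.uint8(113), np.uint8(107), np.uint8(98)), (np.uint8(158), np.uint8(146), np.uint8(137))]
244 [(np.uint8(157), np.uint8(149), np.uint8(136)), (np.uint8(125), np.uint8(125), np.uint8(123)), (np.uint8(128), np.uint8(131), np
[... 2153 characters left out ...]
, np.uint8(149), np.uint8(141))]
272 [(np.uint8(162), np.uint8(150), np.uint8(138)), (np.uint8(122), np.uint8(123), np.uint8(120)), (np.uint8(124), np.uint8(130), np.uint8(122)), (np.uint8(125), np.uint8(128), np.uint8(127)), (np.uint8(128), np.uint8(128), np.uint8(124)), (np.uint8(124), np.uint8(123), np.uint8(121)), (np.uint8(157), np.uint8(145), np.uint8(136))]
276 [(np.uint8(156), np.uint8(145), np.uint8(135)), (np.uint8(158), np.uint8(148), np.uint8(136)), (np.uint8(159), np.uint8(147), np.uint8(135)), (np.uint8(166), np.uint8(153), np.uint8(140)), (np.uint8(158), np.uint8(148), np.uint8(133)), (np.uint8(159), np.uint8(145), np.uint8(137)), (np.uint8(157), np.uint8(145), np.uint8(136))]
```

```bash
python3 - <<'E'
from m import *
t=np.load('top0.npy');s=np.load('side0.npy')
i=cv2.GaussianBlur(t,(3,3),0).astype(int)
d=np.abs(i-np.array([158,146,135])).max(2)
m=(d>18)&~((i[...,0]-i[...,1]>50)&(np.arange(640)[None]>376))
M,c,st=big(m,(343,233,381,282))
cn=max(cv2.findContours(M,cv2.RETR_EXTERNAL,cv2.CHAIN_APPROX_NONE)[0],key=cv2.contourArea)
r=cv2.minAreaRect(cn);print('base',c,st,r)
w=np.array([onz('top',*p,0.012) for p in cv2.boxPoints(r)]);print(w.round(4).tolist(),w.mean(0),[np.linalg.norm(w[k]-w[k-1]).round(4) for k in range(4)])
for k in(0,1):
    e=w[k+1]-w[k]; print('ang',np.degrees(np.arctan2(e[1],e[0])))
# brass knuckles in top
y=(i[...,0]-i[...,2]>60)&(i[...,1]>80)
n,l,s4,c4=cv2.connectedComponentsWithStats(y[240:275,345:385].astype(np.uint8)); print('brass',s4[1:].tolist(),(c4[1:]+[345,240]).round(2).tolist())
# stand
hsv=cv2.cvtColor(t,cv2.COLOR_RGB2HSV)
br=(hsv[...,0]<18)&(hsv[...,1]>110)
M,c,st=big(br,(225,250,270,295));
cn=max(cv2.findContours(M,cv2.RETR_EXTERNAL,cv2.CHAIN_APPROX_NONE)[0],key=cv2.contourArea);r=cv2.minAreaRect(cn)
w=np.array([onz('top',*p,0.012) for p in cv2.boxPoints(r)]);print('stand',st,r,w.mean(0),[np.linalg.norm(w[k]-w[k-1]).round(4) for k in range(4)])
for k in(0,1):
    e=w[k+1]-w[k]; print('ang',np.degrees(np.arctan2(e[1],e[0])))
lf=(hsv[...,1]<60)
z=np.zeros_like(M);cv2.fillPoly(z,[cn],1)
M2,c,st=big((lf&(z>0)&(t.min(2)>110)),(225,250,270,295));r2=cv2.minAreaRect(cv2.findContours(M2,0,1)[0][0]);print('leaf',c,st,r2)
w=np.array([onz('top',*p,0.096-0.0) for p in cv2.boxPoints(r2)]);print(w.mean(0),[np.linalg.norm(w[k]-w[k-1]).round(4) for k in range(4)])
for k in(0,1):
    e=w[k+1]-w[k]; print('ang',np.degrees(np.arctan2(e[1],e[0])))
g=lambda im:cv2.resize(np.clip(im*1.5,0,255).astype(np.uint8),None,fx=10,fy=10,interpolation=cv2.INTER_NEAREST)
a=g(t[257:291,228:266]);b=g(s[190:240,236:276]);H=500
save(np.hstack([np.pad(a,((0,H-a.shape[0]),(0,0),(0,0))),b]),'crop2.png')
E
```

```text
base [364.39387957 257.28134255] [ 349  239   32   36 1013] ((364.5, 256.5), (35.0, 31.0), 90.0)
[[0.5771, -0.0885, 0.012], [0.5778, -0.166, 0.012], [0.4907, -0.1654, 0.012], [0.4901, -0.0886, 0.012]] [ 0.53393541 -0.12714226  0.012     ] [np.float64(0.087), np.float64(0.0774), np.float64(0.0871), np.float64(0.0768)]
ang -89.43389147032465
ang 179.63178434825474
brass [[10, 13, 8, 15, 105], [27, 13, 8, 14, 96], [38, 13, 1, 1, 1], [38, 18, 1, 1, 1]] [[358.16, 259.73], [375.36, 259.5], [383.0, 253.0], [383.0, 258.0]]
stand [230 258  35  32 572] ((246.95001220703125, 273.8500061035156), (24.981992721557617, 29.09295082092285), 71.56505584716797) [0.48833636 0.16308535 0.012     ] [np.float64(0.0616), np.float64(0.0714), np.float64(0.0618), np.float64(0.071)]
ang -70.9028902296963
ang -160.37627794419453Traceback (most recent call last):
  File "<stdin>", line 25, in <module>
  File "m.py", line 4, in big
    n,l,st,c=cv2.connectedComponentsWithStats(z.astype(np.uint8)); k=1+np.argmax(st[1:,4]); return (l==k).astype(np.uint8),c[k],st[k]
                                                                       ~~~~~~~~~^^^^^^^^^^
    return _wrapfunc(a, 'argmax', axis=axis, out=out, **kwds)
    return bound(*args, **kwds)
ValueError: attempt to get argmax of an empty sequence
```

```bash
python3 - <<'E'
from m import *
t=np.load('top0.npy');s=np.load('side0.npy')
print([onz('top',u,v,.045).round(4).tolist() for u,v in((358.16,259.73),(375.36,259.5))])
def leafm(im,mn): 
    i=im.astype(int); return (i.max(2)-i.min(2)<24)&(i.min(2)>mn)
M2,c,st=big(leafm(t,100),(233,262,260,284));r2=cv2.minAreaRect(max(cv2.findContours(M2,0,1)[0],key=cv2.contourArea));print('leaf',c,st,r2)
w=np.array([onz('top',*p,0.096) for p in cv2.boxPoints(r2)]);print(w.mean(0),w.round(4).tolist())
for k in(0,1):
    e=w[k+1]-w[k]; print('ang',np.degrees(np.arctan2(e[1],e[0])))
g=lambda im:cv2.resize(np.clip(im*1.5,0,255).astype(np.uint8),None,fx=10,fy=10,interpolation=cv2.INTER_NEAREST)
a=g(t[257:291,228:266]);b=g(s[190:240,236:276]);H=500
save(np.hstack([np.pad(a,((0,H-a.shape[0]),(0,0),(0,0))),b]),'crop2.png')
E
```

```text
[[0.5235, -0.1081, 0.045], [0.5245, -0.1497, 0.045]]
leaf [243.65333333 273.64      ] [235 269  17   9  75] ((243.47061157226562, 274.3823547363281), (6.790997505187988, 17.220029830932617), 75.96376037597656)
[0.48436451 0.15970329 0.096     ] [[0.4869, 0.1807, 0.096], [0.4968, 0.1428, 0.096], [0.4818, 0.1387, 0.096], [0.4719, 0.1766, 0.096]]
ang -75.3961878011619
ang -164.6239976453132
```

View pics/crop2.png

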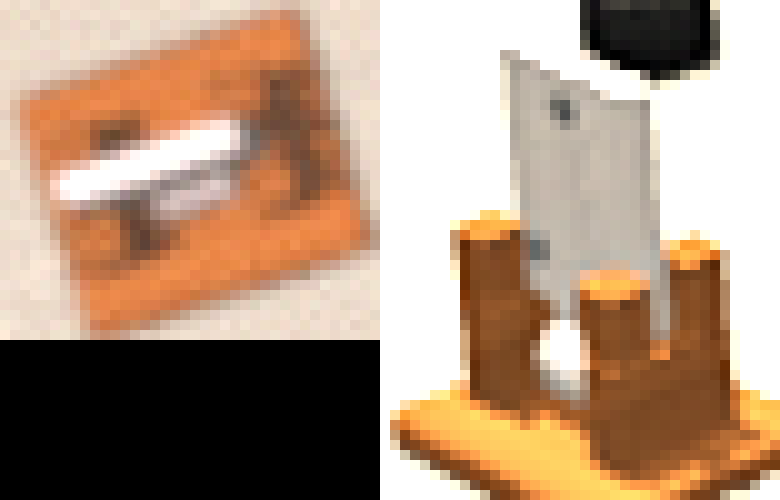

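```bash
python3 - <<'E'
from m import *
t=np.load('top0.npy');s=np.load('side0.npy')
i=t.astype(int); M,c,st=big(i.min(2)>140,(233,265,256,281))
cn=max(cv2.findContours(M,0,1)[0],key=cv2.contourArea);r=cv2.minAreaRect(cn);print(c,st,r)
ys,xs=np.nonzero(M);W=(i.min(2)[ys,xs]-100.);
x=np.c_[xs,ys];mu=(x*W[:,None]).sum(0)/W.sum();e=np.linalg.eigh(np.cov((x-mu).T,aweights=W))[1][:,1]
print(mu,e)
p=(x-mu)@e;a,b=mu+e*p.min(),mu+e*p.max();mid=(a+b)/2
for z in(.090,.096,.1):
    A,B=onz('top',*a,z),onz('top',*b,z);print(z,A.round(4),B.round(4),'mid',onz('top',*mid,z).round(4),'mu',onz('top',*mu,z).round(4),'ang',np.degrees(np.arctan2(*(A-B)[1::-1])),np.linalg.norm(A-B))
# side: white strip of the plate's top; its end corners
for q in(a,b):print('top',q)
L,R=sorted([a,b],key=lambda q:q[0])
print(tri(L,(248.9,195)),tri(R,(263.,199.5)))
# predicted side/top projections for stand-centred leaf
for yaw in(16,19.3):
    d=np.array([-np.sin(np.radians(yaw)),np.cos(np.radians(yaw)),0])
    C=np.array([.488,.1625,.096]);print(yaw,proj('top',C+.022*d),proj('top',C-.022*d),proj('side',C+.022*d),proj('side',C-.022*d))
E
```

```text
[242.24561404 272.71929825] [234 269  18   8  57] ((242.4000244140625, 272.7000427246094), (2.8460500240325928, 18.024978637695312), 71.56504821777344)
[242.16776986 272.75967413] [-0.94820588  0.31765643]
0.09 [0.4952 0.1437 0.09  ] [0.4817 0.1826 0.09  ] mid [0.4884 0.1631 0.09  ] mu [0.4882 0.1637 0.09  ] ang -70.87676880162725 0.04117262788413038
0.096 [0.4949 0.1429 0.096 ] [0.4815 0.1816 0.096 ] mid [0.4882 0.1623 0.096 ] mu [0.488  0.1628 0.096 ] ang -70.87676880162725 0.04094879005772342
0.1 [0.4948 0.1424 0.1   ] [0.4814 0.181  0.1   ] mid [0.4881 0.1617 0.1   ] mu [0.4879 0.1622 0.1   ] ang -70.87676880162722 0.04079956484011876
top [250.9400025 269.8209072]
top [233.84817565 275.54680363]
(array([0.48227418, 0.18225198, 0.0906314 ]), [np.float64(0.0006568878876754781), np.float64(0.0006568878876755128)]) (array([0.49730645, 0.142415  , 0.0933304 ]), [np.float64(0.002426383316056959), np.float64(0.0024263833160569435)])
16 [232.95718761 275.35152069] [251.61350367 270.20273991] [248.0251714  192.54737194] [260.51297494 198.9497859 ]
19.3 [233.11036431 275.88259775] [251.45838375 269.673384  ] [247.55974116 192.73118751] [260.98092986 198.75799919]
```

The leaf is at about (0.488, 0.163), yaw 19.2°, with its top at about 0.09-0.096. The jamb is at about (0.534, -0.127), yaw about 0.8°, and the knob at (0.534, -0.180, 0.0545). Now I move above the knob.

```bash
R='python3 -m jog'
$R '[{"x":0.371,"y":-0.849,"wz":-0.265},{"x":0.371,"y":-0.849,"wz":-0.265},{"x":0.371,"y":-0.849,"wz":-0.265},{"x":0.371,"y":-0.849,"wz":-0.265}]' 0.2
$R '[{"x":0.371,"y":-0.849,"wz":-0.265},{"x":0.371,"y":-0.849,"wz":-0.265},{"x":0.371,"y":-0.849,"wz":-0.265},{"x":0.371,"y":-0.849,"wz":-0.265}]'
$R '[{"x":0.371,"y":-0.849,"wz":-0.265},{"x":0.371,"y":-0.849,"wz":-0.265},{"x":0.371,"y":-0.849,"wz":-0.265},{"x":0.371,"y":-0.849,"wz":-0.265}]'
$R '[{"x":0.371,"y":-0.849,"wz":-0.265},{"x":0.371,"y":-0.849,"wz":-0.265},{"x":0.371,"y":-0.849,"wz":-0.265},{"x":0.371,"y":-0.849,"wz":-0.265},{"x":0.371,"y":-0.849,"wz":-0.265},{"x":0.371,"y":-0.849,"wz":-0.265}]'
python3 -c "
from h import *
s=state();print(s['time'],s['position'],s['orientation'],s['opening'],s['force'],s['q'])"
```

```text
0.1 [0.23683327 0.49582666 0.19705883] [[-9.02279182e-01  4.31151202e-01 -9.58248476e-04]
 [ 4.31152160e-01  9.02278300e-01 -1.29825476e-03]
 [ 3.04862704e-04 -1.58453915e-03 -9.99998698e-01]] 0.9976809734705177 [-0.15710427 -0.54795538  0.06291083] [ 9.22164833e-01  2.59269404e-01  1.53597217e+00 -2.11550729e-05
  1.34796455e+00 -2.02857690e-01]invalid input at $[0]: expected keys x, y, z, wx, wy, wz
invalid input at $[0]: expected keys x, y, z, wx, wy, wz
invalid input at $[0]: expected keys x, y, z, wx, wy, wz
invalid input at $[0]: expected keys x, y, z, wx, wy, wz
```

```bash
python3 -m jog '[{"x":0.371,"y":-0.849,"z":0,"wx":0,"wy":0,"wz":-0.265},{"x":0.371,"y":-0.849,"z":0,"wx":0,"wy":0,"wz":-0.265},{"x":0.371,"y":-0.849,"z":0,"wx":0,"wy":0,"wz":-0.265},{"x":0.371,"y":-0.849,"z":0,"wx":0,"wy":0,"wz":-0.265}]' 0.2
python3 -m jog '[{"x":0.371,"y":-0.849,"z":0,"wx":0,"wy":0,"wz":-0.265},{"x":0.371,"y":-0.849,"z":0,"wx":0,"wy":0,"wz":-0.265},{"x":0.371,"y":-0.849,"z":0,"wx":0,"wy":0,"wz":-0.265},{"x":0.371,"y":-0.849,"z":0,"wx":0,"wy":0,"wz":-0.265}]'
python3 -m jog '[{"x":0.371,"y":-0.849,"z":0,"wx":0,"wy":0,"wz":-0.265},{"x":0.371,"y":-0.849,"z":0,"wx":0,"wy":0,"wz":-0.265},{"x":0.371,"y":-0.849,"z":0,"wx":0,"wy":0,"wz":-0.265},{"x":0.371,"y":-0.849,"z":0,"wx":0,"wy":0,"wz":-0.265}]'
python3 -m jog '[{"x":0.371,"y":-0.849,"z":0,"wx":0,"wy":0,"wz":-0.265},{"x":0.371,"y":-0.849,"z":0,"wx":0,"wy":0,"wz":-0.265},{"x":0.371,"y":-0.849,"z":0,"wx":0,"wy":0,"wz":-0.265},{"x":0.371,"y":-0.849,"z":0,"wx":0,"wy":0,"wz":-0.265},{"x":0.371,"y":-0.849,"z":0,"wx":0,"wy":0,"wz":-0.265},{"x":0.371,"y":-0.849,"z":0,"wx":0,"wy":0,"wz":-0.265}]'
python3 -c "
from h import *
s=state();print(s['time'],s['position'],s['orientation'],s['opening'],s['force'],s['q'])"
```

```text
time: 0.5
position: [0.3115, 0.324, 0.1974]
orientation: [[-0.749, 0.662, -0.0], [0.662, 0.749, -0.001], [-0.0, -0.001, -1.0]]
force: [0.7, -0.1, 0.1]
opening: 0.6
grasp_force: 0.0
time: 0.9
position: [0.386, 0.1541, 0.1977]
orientation: [[-0.538, 0.843, 0.0], [0.843, 0.538, -0.001], [-0.001, -0.0, -1.0]]
force: [0.7, 0.3, -1.4]
opening: 0.6
grasp_force: 0.0
time: 1.3
position: [0.4604, -0.0161, 0.1976]
orientation: [[-0.286, 0.958, -0.0], [0.958, 0.286, -0.001], [-0.001, -0.0, -1.0]]
force: [-0.7, 1.1, 0.4]
opening: 0.597
grasp_force: 0.0
time: 1.9
position: [0.5334, -0.1832, 0.1968]
orientation: [[-0.013, 1.0, -0.002], [1.0, 0.013, 0.002], [0.002, -0.002, -1.0]]
force: [-0.3, 1.4, 0.4]
opening: 0.598
grasp_force: 0.0
1.9 [ 0.53337828 -0.1831625   0.19678958] [[-0.01331261  0.99990961 -0.00188319]
 [ 0.99991017  0.0133155   0.00153495]
 [ 0.00155989 -0.00186258 -0.99999705]] 0.5984929134172532 [-0.26130991  1.40553897  0.43976785] [-5.28804184e-01  2.85878245e-01  1.50052311e+00  3.83919967e-04
  1.35759167e+00 -5.42200336e-01]
```

```bash
python3 -m jog '[{"x":0.003,"y":0,"z":-0.2,"wx":0,"wy":0,"wz":0},{"x":0.003,"y":0,"z":-0.4,"wx":0,"wy":0,"wz":0},{"x":0.003,"y":0,"z":-0.6,"wx":0,"wy":0,"wz":0},{"x":0.003,"y":0,"z":-0.72,"wx":0,"wy":0,"wz":0},{"x":0.003,"y":0,"z":-0.815,"wx":0,"wy":0,"wz":0},{"x":0.003,"y":0,"z":-0.815,"wx":0,"wy":0,"wz":0},{"x":0.003,"y":0,"z":-0.815,"wx":0,"wy":0,"wz":0}]'
python3 -m jog '[{"x":0,"y":0,"z":0,"wx":0,"wy":0,"wz":0},{"x":0,"y":0,"z":0,"wx":0,"wy":0,"wz":0},{"x":0,"y":0,"z":0,"wx":0,"wy":0,"wz":0},{"x":0,"y":0,"z":0,"wx":0,"wy":0,"wz":0},{"x":0,"y":0,"z":0,"wx":0,"wy":0,"wz":0},{"x":0,"y":0,"z":0,"wx":0,"wy":0,"wz":0}]' -1 50
python3 - <<'E'
from m import *
for n in('side','top'):
    im=grab_frame(n);np.save(n+'1.npy',im)
save(cv2.resize(np.load('side1.npy')[215:335,270:410],None,fx=4,fy=4,interpolation=cv2.INTER_CUBIC),'grip.png')
E
```

```text
time: 2.6
position: [0.5343, -0.1817, 0.0353]
orientation: [[-0.016, 1.0, -0.0], [1.0, 0.016, 0.0], [0.0, -0.0, -1.0]]
force: [-0.4, -0.4, 0.4]
opening: 0.601
grasp_force: 0.0
time: 3.2
position: [0.5345, -0.183, 0.0349]
orientation: [[-0.015, 1.0, 0.0], [1.0, 0.015, -0.0], [-0.0, 0.0, -1.0]]
force: [-0.2, 0.5, 0.4]
opening: 0.001
grasp_force: 0.0
```

View pics/grip.png

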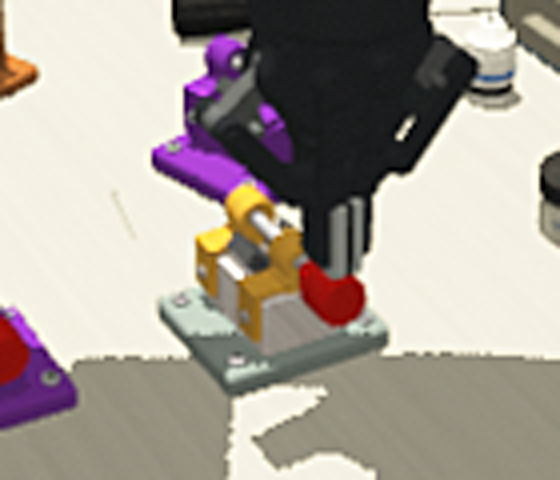

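The fingers shut fully without the knob between them: opening is 0.001, and in the side picture they stand just behind the knob at about (353,289). I'll check where the knob really is relative to the gripper.

```bash
python3 - <<'E'
from m import *
s0=np.load('side0.npy');t0=np.load('top0.npy');s=np.load('side1.npy');t=np.load('top1.npy')
print(big(red(s),(335,265,370,310))[1:],big(red(t),(375,240,405,270))[1:])
for p in([.5345,-.183,.035],[.5345,-.183,.055],[.534,-.127,.055],[.534,-.127,0.012]): print(p,proj('side',p),proj('top',p))
a=cv2.resize(np.clip(t[220:300,330:430]*1.5,0,255).astype(np.uint8),None,fx=4,fy=4,interpolation=cv2.INTER_CUBIC)
b=cv2.resize(s[250:330,310:400],None,fx=4,fy=4,interpolation=cv2.INTER_CUBIC)
u,v=(proj('side',[.5345,-.183,.035])-[310,250])*4
cv2.circle(b,(int(u),int(v)),3,(0,255,0),-1)
save(np.hstack([a,b]),'chk.png')
E
```

```text
Traceback (most recent call last):
  File "m.py", line 4, in big
    n,l,st,c=cv2.connectedComponentsWithStats(z.astype(np.uint8)); k=1+np.argmax(st[1:,4]); return (l==k).astype(np.uint8),c[k],st[k]
                                                                       ~~~~~~~~~^^^^^^^^^^
ValueError: attempt to get argmax of an empty sequence
```

```bash
python3 - <<'E'
from m import *
s=np.load('side1.npy');t=np.load('top1.npy')
print(big(red(s),(335,265,370,310))[1:])
for p in([.5345,-.183,.035],[.5345,-.183,.055],[.534,-.127,.055],[.534,-.127,0.012]): print(p,proj('side',p),proj('top',p))
a=cv2.resize(np.clip(t[220:300,330:430]*1.5,0,255).astype(np.uint8),None,fx=4,fy=4,interpolation=cv2.INTER_CUBIC)
b=cv2.resize(s[250:330,310:400],None,fx=4,fy=4,interpolation=cv2.INTER_CUBIC)
u,v=(proj('side',[.5345,-.183,.035])-[310,250])*4
cv2.circle(b,(int(u),int(v)),3,(0,255,0),-1)
save(np.hstack([a,b]),'chk.png')
E
```

```text
(array([352.32352941, 288.25294118]), array([345, 280,  16,  16, 170], dtype=int32))
[0.5345, -0.183, 0.035] [352.80433475 297.25864679] [388.42933571 255.76195393]
[0.5345, -0.183, 0.055] [352.91413344 287.79850142] [389.76880412 255.17855743]
[0.534, -0.127, 0.055] [337.41395315 272.18922629] [366.43597882 255.16863225]
[0.534, -0.127, 0.012] [337.49072964 291.79550195] [364.45053726 256.40002426]
```

View pics/chk.png

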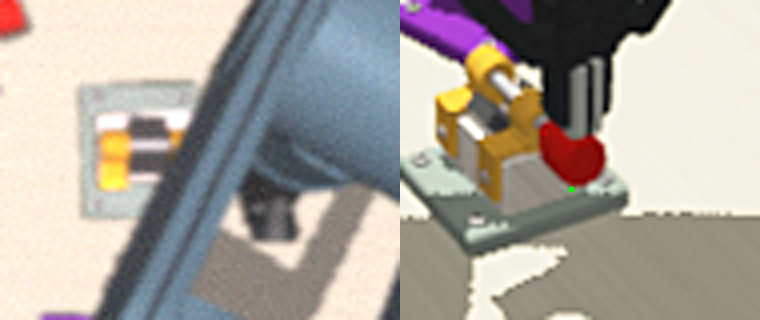

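```bash
python3 - <<'E'
from m import *
s0=np.load('side0.npy');s=np.load('side1.npy')
print('start TCP',proj('side',[.237,.496,.198]),proj('side',[.237,.496,.211]))
a=np.array([.4311,.9023,0]);print('open tips',proj('side',np.array([.237,.496,.211])+.0425*a),proj('side',np.array([.237,.496,.211])-.0425*a))
d=(s0.max(2)<70)
for r in range(88,116,2): 
    c=np.nonzero(d[r,55:125])[0]+55; print(r,c.min() if len(c) else None,c.max() if len(c) else None,''.join('#' if k else '.' for k in d[r,60:120]))
print('now body bottom',proj('side',[.5345,-.183,.108]),'du/dx',proj('side',[.5445,-.183,.055])-proj('side',[.5345,-.183,.055]))
for r in range(256,300,2): print(r,''.join('R' if x[0]>1.8*x[1]+20 else '#' if x.max()<60 else 'g' if x.max()<170 else '.' for x in s[r,330:380]))
E
```

```text
start TCP [ 98.44064678 123.97558588] [ 97.30840058 118.57624826]
open tips [102.8946158  112.85469213] [ 91.40894299 124.61863588]
88 74 103 ..............########.#######.....#########................
90 74 104 ..............#################....##########...............
92 74 104 ..............################.....##########...............
94 75 104 ...............###############......#########...............
96 80 105 ....................########..#.....##########..............
98 81 104 .....................########........########...............
100 82 88 ......................#######...............................
102 82 89 ......................########..............................
104 83 89 .......................#######..............................
106 83 92 .......................########.#...........................
108 84 90 ........................#######.............................
110 None None ............................................................
112 None None ............................................................
114 None None .......................
[... 623 characters left out ...]
....gg#######gggg#ggg#g.................
276 ggggg.ggggg...gg#######gggg#ggg#g.................
278 ggggggggggg..gggg######gggg#gggg..................
280 ggg####ggggggggggRR####gggg#gg....................
282 .ggggggg.ggggggRRRRRRgggggg#gg....................
284 .........ggggggRRRRRRRggggRRR.....................
286 g.........gggggRRRRRRRRRRRRRRRR...................
288 ggg.ggggggggg.gRRRRRRRRRRRRRRRR...................
290 ggggggg...ggggggRRRRRRRRRRRRRRR...................
292 ggggggggggggggggggRRRRRRRRRRRRg...................
294 ggggggggggggggggggggRRRRRRRRRgg...................
296 gggggggggggggggggggggggRggg....g..................
298 gggggggggggggggggggggggggggggg.gg.ggg.............
```

The visible finger tips sit about 30 mm higher than the reported TCP, both here and in the starting picture. I'll lift clear and measure that offset.

```bash
python3 -m jog '[{"x":0,"y":0,"z":0.15,"wx":0,"wy":0,"wz":0},{"x":0,"y":0,"z":0.3,"wx":0,"wy":0,"wz":0},{"x":0,"y":0,"z":0.3,"wx":0,"wy":0,"wz":0},{"x":0,"y":0,"z":0.3,"wx":0,"wy":0,"wz":0}]'
python3 - <<'E'
from m import *
s=grab_frame('side');np.save('side2.npy',s);t=grab_frame('top');np.save('top2.npy',t)
p=np.array(state()['position']);print(p,'TCP',proj('side',p),proj('side',p+[0,0,.03]))
print(big(red(s),(335,265,370,310))[1:])
for r in range(226,290,2): print(r,''.join('R' if x[0]>1.8*x[1]+20 else '#' if x.max()<60 else 'g' if x.max()<170 else '.' for x in s[r,325:385]))
E
```

```text
time: 3.7
position: [0.5349, -0.1832, 0.0954]
orientation: [[-0.015, 1.0, 0.001], [1.0, 0.015, -0.001], [-0.001, 0.001, -1.0]]
force: [-0.1, 0.6, -0.4]
opening: -0.001
grasp_force: 0.0
[ 0.53375256 -0.18253921  0.09380842] TCP [352.61541276 268.89639459] [352.78291027 253.80008196]
(array([352.4040404 , 287.36363636]), array([345, 280,  16,  16, 198], dtype=int32))
226 RRRRR...g###################################g###g...........
228 RRRggRR...g##############################g..................
230 RRg.........g###########################g...................
232 RRRgggg.....RRR########################.....................
234 ggggRRgggggRRRRRR###R##########g#gggg#g.....................
236 gggggggggggRRRRRRgRRR#######ggggg#ggg#g.....................
238 gggggggggggRgRRRgRRRR#######ggggg#ggg#g.....................
240 RRRggggg#gRRRRRRgRRRR#######ggggg#ggg#g.....................
242 RRRRRRRRRRRRRRRRRggRR#######ggggg#ggg#g.....................
244 RRgRRRRRRRRRRRRgRRRRR#######ggggg#ggg#g.....................
246 RRRRRRRggRRggRRRRgRRg#######ggggg#ggg#g.....................
248 RRRRRRRRRRRRR
[... 647 characters left out ...]
.gg...............ggggg...........................
270 ...g.gggg......gg...........................................
272 ...gggggggg.................................................
274 ...gggggggggg...ggggg.......................................
276 ..gggggggggggggg....gggg....................................
278 gggggggggggggggg..ggggggg...................................
280 ....ggggg###ggggggggggRRRRRRR...............................
282 g.....gggggg.gggggggRRRRRRRRRRRR............................
284 ggg..........gggggggRRRRRRRRRRRRRR..........................
286 gggggg.........gggggRRRRRRRRRRRRRRRR........................
288 gggggggg.gggggggggggRRRRRRRRRRRRRRRR........................
```

The tips are about 32 mm above the reported TCP. I reopen, go down with that correction, and close.

```bash
python3 -m jog '[{"x":0,"y":0,"z":0,"wx":0,"wy":0,"wz":0},{"x":0,"y":0,"z":0,"wx":0,"wy":0,"wz":0},{"x":0,"y":0,"z":0,"wx":0,"wy":0,"wz":0},{"x":0,"y":0,"z":0,"wx":0,"wy":0,"wz":0},{"x":0,"y":0,"z":-0.1,"wx":0,"wy":0,"wz":0},{"x":0,"y":0,"z":-0.2,"wx":0,"wy":0,"wz":0},{"x":0,"y":0,"z":-0.2,"wx":0,"wy":0,"wz":0}]' 0.2
python3 -m jog '[{"x":0,"y":0,"z":-0.06,"wx":0,"wy":0,"wz":0},{"x":0,"y":0,"z":-0.12,"wx":0,"wy":0,"wz":0},{"x":0,"y":0,"z":-0.19,"wx":0,"wy":0,"wz":0},{"x":0,"y":0,"z":-0.255,"wx":0,"wy":0,"wz":0},{"x":0,"y":0,"z":-0.255,"wx":0,"wy":0,"wz":0}]'
python3 -m jog '[{"x":0,"y":0,"z":0,"wx":0,"wy":0,"wz":0},{"x":0,"y":0,"z":0,"wx":0,"wy":0,"wz":0},{"x":0,"y":0,"z":0,"wx":0,"wy":0,"wz":0},{"x":0,"y":0,"z":0,"wx":0,"wy":0,"wz":0},{"x":0,"y":0,"z":0,"wx":0,"wy":0,"wz":0},{"x":0,"y":0,"z":0,"wx":0,"wy":0,"wz":0}]' -1 40
```

```text
time: 4.5
position: [0.5325, -0.1818, 0.0523]
orientation: [[-0.015, 1.0, -0.005], [1.0, 0.015, 0.003], [0.003, -0.005, -1.0]]
force: [-1.0, 0.4, 0.3]
opening: 0.597
grasp_force: 0.0
time: 5.0
position: [0.5332, -0.1822, 0.0018]
orientation: [[-0.015, 1.0, -0.003], [1.0, 0.015, 0.002], [0.002, -0.003, -1.0]]
force: [-0.2, 0.6, -0.0]
opening: 0.599
grasp_force: 0.0
time: 5.6
position: [0.5336, -0.1831, 0.0045]
orientation: [[-0.015, 1.0, -0.001], [1.0, 0.015, -0.0], [-0.0, -0.001, -1.0]]
force: [-5.1, -0.1, 3.4]
opening: 0.262
grasp_force: 39.2
```

The grip on the knob is good (39 N). Now I pull along -y.

```bash
python3 -m jog '[{"x":0,"y":-0.03,"z":0,"wx":0,"wy":0,"wz":0},{"x":0.001,"y":-0.06,"z":0,"wx":0,"wy":0,"wz":0},{"x":0.001,"y":-0.09,"z":0,"wx":0,"wy":0,"wz":0},{"x":0.002,"y":-0.12,"z":0,"wx":0,"wy":0,"wz":0},{"x":0.002,"y":-0.15,"z":0,"wx":0,"wy":0,"wz":0},{"x":0.003,"y":-0.18,"z":0,"wx":0,"wy":0,"wz":0},{"x":0.003,"y":-0.2,"z":0,"wx":0,"wy":0,"wz":0},{"x":0.003,"y":-0.2,"z":0,"wx":0,"wy":0,"wz":0}]'
python3 -m jog '[{"x":0,"y":-0.008,"z":0,"wx":0,"wy":0,"wz":0},{"x":0,"y":-0.016,"z":0,"wx":0,"wy":0,"wz":0},{"x":0,"y":-0.016,"z":0,"wx":0,"wy":0,"wz":0},{"x":0,"y":-0.016,"z":0,"wx":0,"wy":0,"wz":0}]'
```

```text
time: 6.4
position: [0.5345, -0.2232, 0.0044]
orientation: [[-0.015, 1.0, -0.001], [1.0, 0.015, 0.0], [0.0, -0.001, -1.0]]
force: [-5.6, 0.2, 3.9]
opening: 0.268
grasp_force: 39.3
time: 6.8
position: [0.5344, -0.2235, 0.0044]
orientation: [[-0.015, 1.0, -0.001], [1.0, 0.015, 0.004], [0.004, -0.001, -1.0]]
force: [-3.6, 9.3, 7.2]
opening: 0.266
grasp_force: 39.6
```

The pin moved 40 mm and then stalled against 9 N, so it is at the stop. I release and rise, then check with a picture, numbers only.

```bash
python3 -m jog '[{"x":0,"y":0.008,"z":0,"wx":0,"wy":0,"wz":0},{"x":0,"y":0.008,"z":0,"wx":0,"wy":0,"wz":0},{"x":0,"y":0.008,"z":0,"wx":0,"wy":0,"wz":0},{"x":0,"y":0.008,"z":0.1,"wx":0,"wy":0,"wz":0},{"x":0,"y":0.008,"z":0.35,"wx":0,"wy":0,"wz":0},{"x":0,"y":0.008,"z":0.6,"wx":0,"wy":0,"wz":0},{"x":0,"y":0.008,"z":0.6,"wx":0,"wy":0,"wz":0}]' 0.1
python3 -m jog '[{"x":-0.116,"y":0.968,"z":0,"wx":0,"wy":0,"wz":0.152},{"x":-0.116,"y":0.968,"z":0,"wx":0,"wy":0,"wz":0.152},{"x":-0.116,"y":0.968,"z":0,"wx":0,"wy":0,"wz":0.152},{"x":-0.116,"y":0.968,"z":0,"wx":0,"wy":0,"wz":0.152},{"x":-0.116,"y":0.968,"z":0,"wx":0,"wy":0,"wz":0.152}]'
python3 -m jog '[{"x":-0.116,"y":0.968,"z":0,"wx":0,"wy":0,"wz":0.152},{"x":-0.116,"y":0.968,"z":0,"wx":0,"wy":0,"wz":0.152},{"x":-0.116,"y":0.968,"z":0,"wx":0,"wy":0,"wz":0.152},{"x":-0.116,"y":0.968,"z":0,"wx":0,"wy":0,"wz":0.152},{"x":-0.116,"y":0.968,"z":0,"wx":0,"wy":0,"wz":0.152},{"x":-0.116,"y":0.968,"z":0,"wx":0,"wy":0,"wz":0.152},{"x":-0.116,"y":0.968,"z":0,"wx":0,"wy":0,"wz":0.152}]'
python3 - <<'E'
from m import *
s=grab_frame('side');np.save('side3.npy',s);t=grab_frame('top');np.save('top3.npy',t)
a=big(red(s),(335,265,400,325));b=big(red(t),(375,240,430,270));print(a[1:],b[1:],tri(b[1],a[1]))
st=state();p=np.array(st['position']);print(p,np.degrees(np.arctan2(st['orientation'][1][1],st['orientation'][0][1])))
i=t.astype(int)
y=(i[...,0]-i[...,2]>60)&(i[...,1]>80)
n,l,s4,c4=cv2.connectedComponentsWithStats(y[240:275,345:382].astype(np.uint8)); print('brass',s4[1:].tolist(),(c4[1:]+[345,240]).round(2).tolist())
E
```

```text
time: 7.5
position: [0.5399, -0.2278, 0.1317]
orientation: [[-0.015, 1.0, 0.013], [1.0, 0.015, -0.008], [-0.009, 0.012, -1.0]]
force: [0.3, -1.0, 0.6]
opening: 0.548
grasp_force: 0.0
time: 8.0
position: [0.5105, -0.026, 0.1236]
orientation: [[-0.178, 0.984, -0.001], [0.984, 0.178, 0.002], [0.002, -0.0, -1.0]]
force: [0.7, -0.6, 0.2]
opening: 0.551
grasp_force: 0.0
time: 8.7
position: [0.4893, 0.1614, 0.1236]
orientation: [[-0.326, 0.945, 0.0], [0.945, 0.326, -0.001], [-0.001, 0.0, -1.0]]
force: [-0.8, 0.4, -0.8]
opening: 0.551
grasp_force: 0.0
(array([364.52941176, 299.17647059]), array([357, 291,  17,  17, 204], dtype=int32)) (array([405.2375, 255.4375]), array([399, 252,  12,   8,  80], dtype=int32)) (array([ 0.53489922, -0.22056424,  0.05458001]), [np.float64(0.0007087148938577048), np.float64(0.0007087148938576804)])
[0.48931623 0.16102682 0.1236922 ] 18.96792234234575
brass [[10, 13, 8, 15, 106], [27, 13, 8, 14, 100]] [[358.25, 259.6], [375.29, 259.43]]
```

The pin moved 40.2 mm, and the knob is now at (0.5349, -0.2206). Now I go down over the leaf and grip it.

```bash
python3 -m jog '[{"x":-0.006,"y":0.009,"z":-0.12,"wx":0,"wy":0,"wz":0},{"x":-0.006,"y":0.009,"z":-0.22,"wx":0,"wy":0,"wz":0},{"x":-0.006,"y":0.009,"z":-0.32,"wx":0,"wy":0,"wz":0},{"x":-0.006,"y":0.009,"z":-0.42,"wx":0,"wy":0,"wz":0},{"x":-0.006,"y":0.009,"z":-0.48,"wx":0,"wy":0,"wz":0},{"x":-0.006,"y":0.009,"z":-0.48,"wx":0,"wy":0,"wz":0},{"x":-0.006,"y":0.009,"z":-0.48,"wx":0,"wy":0,"wz":0}]'
python3 -m jog '[{"x":0,"y":0,"z":0,"wx":0,"wy":0,"wz":0},{"x":0,"y":0,"z":0,"wx":0,"wy":0,"wz":0},{"x":0,"y":0,"z":0,"wx":0,"wy":0,"wz":0},{"x":0,"y":0,"z":0,"wx":0,"wy":0,"wz":0},{"x":0,"y":0,"z":0,"wx":0,"wy":0,"wz":0},{"x":0,"y":0,"z":0,"wx":0,"wy":0,"wz":0},{"x":0,"y":0,"z":0,"wx":0,"wy":0,"wz":0}]' -1 40
```

```text
time: 9.5
position: [0.4881, 0.1639, 0.0281]
orientation: [[-0.326, 0.945, 0.0], [0.945, 0.326, 0.0], [-0.0, 0.0, -1.0]]
force: [0.5, 0.0, 0.2]
opening: 0.554
grasp_force: 0.0
time: 10.2
position: [0.488, 0.1645, 0.0287]
orientation: [[-0.328, 0.945, 0.001], [0.945, 0.328, -0.0], [-0.0, 0.001, -1.0]]
force: [-1.5, 0.2, 4.8]
opening: 0.087
grasp_force: 40.2
```

The leaf is gripped at 40 N. I lift it straight up, then carry it over the saddle, staying high.

```bash
python3 -m jog '[{"x":0,"y":0,"z":0.05,"wx":0,"wy":0,"wz":0},{"x":0,"y":0,"z":0.12,"wx":0,"wy":0,"wz":0},{"x":0,"y":0,"z":0.2,"wx":0,"wy":0,"wz":0},{"x":0,"y":0,"z":0.28,"wx":0,"wy":0,"wz":0},{"x":0,"y":0,"z":0.36,"wx":0,"wy":0,"wz":0},{"x":0,"y":0,"z":0.4,"wx":0,"wy":0,"wz":0},{"x":0,"y":0,"z":0.4,"wx":0,"wy":0,"wz":0}]'
python3 -m jog '[{"x":0.03,"y":-0.18,"z":0,"wx":0,"wy":0,"wz":-0.04},{"x":0.06,"y":-0.36,"z":0,"wx":0,"wy":0,"wz":-0.08},{"x":0.09,"y":-0.54,"z":0,"wx":0,"wy":0,"wz":-0.12},{"x":0.113,"y":-0.722,"z":0,"wx":0,"wy":0,"wz":-0.151},{"x":0.113,"y":-0.722,"z":0,"wx":0,"wy":0,"wz":-0.151}]'
python3 -m jog '[{"x":0.03,"y":-0.18,"z":0,"wx":0,"wy":0,"wz":-0.04},{"x":0.06,"y":-0.36,"z":0,"wx":0,"wy":0,"wz":-0.08},{"x":0.09,"y":-0.54,"z":0,"wx":0,"wy":0,"wz":-0.12},{"x":0.113,"y":-0.722,"z":0,"wx":0,"wy":0,"wz":-0.151},{"x":0.113,"y":-0.722,"z":0,"wx":0,"wy":0,"wz":-0.151},{"x":0.113,"y":-0.722,"z":0,"wx":0,"wy":0,"wz":-0.151},{"x":0.113,"y":-0.722,"z":0,"wx":0,"wy":0,"wz":-0.151},{"x":0.113,"y":-0.722,"z":0,"wx":0,"wy":0,"wz":-0.151}]'
python3 - <<'E'
from m import *
s=grab_frame('side');np.save('side4.npy',s);t=grab_frame('top');np.save('top4.npy',t)
st=state();p=np.array(st['position']);print(p,np.degrees(np.arctan2(st['orientation'][1][1],st['orientation'][0][1])),st['force'],st['grasp_force'])
a=cv2.resize(s[215:310,285:385],None,fx=6,fy=6,interpolation=cv2.INTER_CUBIC)
save(a,'over.png')
E
```

```text
time: 10.9
position: [0.4883, 0.1646, 0.1091]
orientation: [[-0.327, 0.945, 0.002], [0.945, 0.327, 0.0], [-0.0, 0.002, -1.0]]
force: [-0.0, -0.0, -1.4]
opening: 0.086
grasp_force: 39.5
time: 11.4
position: [0.5105, 0.0161, 0.107]
orientation: [[-0.17, 0.986, -0.001], [0.986, 0.17, -0.001], [-0.001, -0.001, -1.0]]
force: [0.3, 1.1, -0.7]
opening: 0.089
grasp_force: 39.5
time: 12.2
position: [0.5323, -0.1228, 0.1075]
orientation: [[-0.019, 1.0, -0.001], [1.0, 0.019, 0.001], [0.001, -0.001, -1.0]]
force: [-0.1, -0.9, -0.9]
opening: 0.088
grasp_force: 39.5
[ 0.53258478 -0.12310766  0.10778983] 1.0731188528844615 [ 0.99926353 -0.16040961 -0.36633528] 39.50443983078003
```

View pics/over.png

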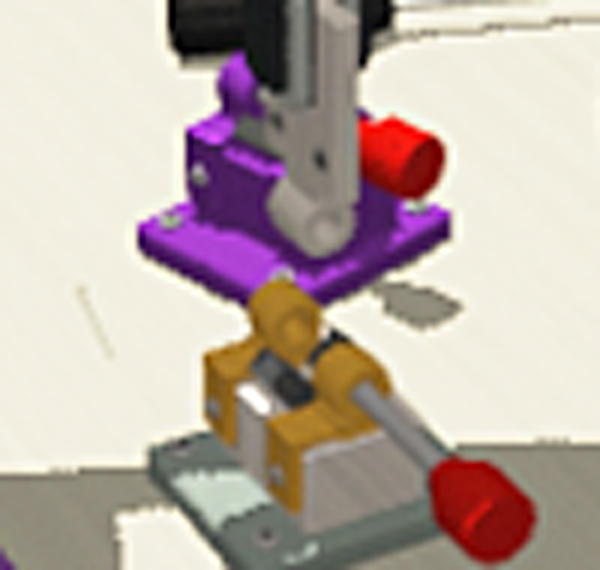

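The picture shows the pin fully drawn, the gap clear, and the leaf upright above it. The leaf's knuckle hole is at crop (323,228). The far jamb knuckle's inner face hole is at crop (296,325), and the red knob's end face is at (500,525).

```bash
python3 - <<'E'
from m import *
f=lambda u,v:(u/6+285-.4,v/6+215-.4)
y=np.array([-np.sin(.018),np.cos(.018),0])
A=onz('side',*f(323,228),.101);print('leaf end',A,'leaf origin',A+y*.010)
B=onz('side',*f(296,325),.055);print('far face',B,'hole',B-y*.0125)
L=np.array([.5332,-.1258,.055])
inv=lambda p:(np.array(proj('side',p))-[285,215]+.4)*6
print('pred far face hole',inv(L+y*.0125),'near knuckle near face',inv(L-y*.0285),'knob end face',inv(L-y*.105))
print('pred leaf end if origin at L',inv([L[0],L[1],.101]-y*.010))
print('top knuckle pred',proj('top',L+y*.0205+[0,0,.01]),proj('top',L-y*.0205+[0,0,.01]))
E
```

```text
leaf end [ 0.53209278 -0.13469659  0.101     ] leaf origin [ 0.53191279 -0.12469821  0.101     ]
far face [ 0.53375294 -0.11399879  0.055     ] hole [ 0.53397793 -0.12649677  0.055     ]
pred far face hole [292.66193321 324.55626938] near knuckle near face [359.65089099 390.67206934] knob end face [496.33450018 525.57409591]
pred leaf end if origin at L [328.66599135 228.64331167]
top knuckle pred [357.79079864 255.27532434] [375.03500751 255.126176  ]
```

```bash
python3 -m jog '[{"x":0.006,"y":-0.008,"z":-0.05,"wx":0,"wy":0,"wz":0},{"x":0.006,"y":-0.008,"z":-0.1,"wx":0,"wy":0,"wz":0},{"x":0.006,"y":-0.008,"z":-0.12,"wx":0,"wy":0,"wz":0},{"x":0.006,"y":-0.008,"z":-0.12,"wx":0,"wy":0,"wz":0},{"x":0.006,"y":-0.008,"z":-0.12,"wx":0,"wy":0,"wz":0}]'
python3 -m jog '[{"x":0,"y":0,"z":-0.015,"wx":0,"wy":0,"wz":0},{"x":0,"y":0,"z":-0.03,"wx":0,"wy":0,"wz":0},{"x":0,"y":0,"z":-0.045,"wx":0,"wy":0,"wz":0},{"x":0,"y":0,"z":-0.06,"wx":0,"wy":0,"wz":0},{"x":0,"y":0,"z":-0.075,"wx":0,"wy":0,"wz":0},{"x":0,"y":0,"z":-0.075,"wx":0,"wy":0,"wz":0}]'
```

```text
time: 12.8
position: [0.5338, -0.1259, 0.0835]
orientation: [[-0.017, 1.0, -0.0], [1.0, 0.017, 0.0], [0.0, -0.0, -1.0]]
force: [-0.2, 0.3, -1.1]
opening: 0.089
grasp_force: 39.5
time: 13.4
position: [0.5335, -0.1258, 0.0683]
orientation: [[-0.017, 1.0, -0.001], [1.0, 0.017, 0.0], [0.0, -0.001, -1.0]]
force: [0.3, -0.3, -1.1]
opening: 0.088
grasp_force: 39.5
```

It has entered the gap with no contact force. Now the last millimetres.

```bash
python3 -m jog '[{"x":0,"y":0,"z":-0.01,"wx":0,"wy":0,"wz":0},{"x":0,"y":0,"z":-0.02,"wx":0,"wy":0,"wz":0},{"x":0,"y":0,"z":-0.027,"wx":0,"wy":0,"wz":0},{"x":0,"y":0,"z":-0.027,"wx":0,"wy":0,"wz":0},{"x":0,"y":0,"z":-0.027,"wx":0,"wy":0,"wz":0}]'
python3 -m jog '[{"x":0,"y":0,"z":-0.005,"wx":0,"wy":0,"wz":0},{"x":0,"y":0,"z":-0.01,"wx":0,"wy":0,"wz":0},{"x":0,"y":0,"z":-0.01,"wx":0,"wy":0,"wz":0},{"x":0,"y":0,"z":-0.01,"wx":0,"wy":0,"wz":0}]'
```

```text
time: 13.9
position: [0.5339, -0.1259, 0.0634]
orientation: [[-0.017, 1.0, -0.0], [1.0, 0.017, 0.0], [0.0, -0.0, -1.0]]
force: [0.1, 0.2, -1.2]
opening: 0.086
grasp_force: 39.5
time: 14.3
position: [0.5341, -0.1261, 0.0626]
orientation: [[-0.017, 1.0, 0.001], [1.0, 0.017, -0.001], [-0.001, 0.001, -1.0]]
force: [-2.9, 0.8, 9.0]
opening: 0.085
grasp_force: 40.9
```

```bash
python3 -m jog '[{"x":-0.003,"y":0,"z":-0.003,"wx":0,"wy":0,"wz":0},{"x":-0.003,"y":0,"z":-0.006,"wx":0,"wy":0,"wz":0},{"x":-0.003,"y":0,"z":-0.006,"wx":0,"wy":0,"wz":0},{"x":-0.003,"y":0,"z":-0.006,"wx":0,"wy":0,"wz":0}]'
python3 - <<'E'
from m import *
s=grab_frame('side');np.save('side5.npy',s)
st=state();print(st['position'],st['force'],st['grasp_force'])
save(cv2.resize(s[215:310,285:385],None,fx=6,fy=6,interpolation=cv2.INTER_CUBIC),'in.png')
E
```

```text
time: 14.7
position: [0.5338, -0.1262, 0.0624]
orientation: [[-0.017, 1.0, 0.002], [1.0, 0.017, -0.001], [-0.001, 0.002, -1.0]]
force: [-4.5, 0.6, 13.6]
opening: 0.088
grasp_force: 41.9
[ 0.53382883 -0.12615034  0.06236803] [-4.29146498  1.44794549 13.73643163] 41.90726637840271
```

View pics/in.png

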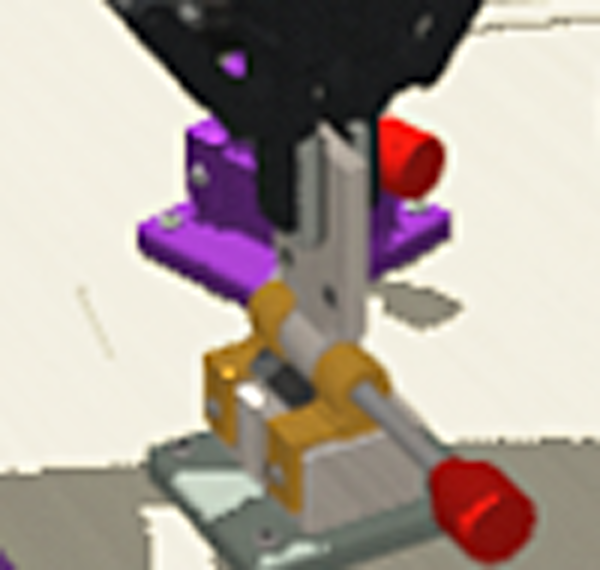

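The leaf is seated between the two knuckles, upright, with the pin out; its knuckle at crop (300,335) is in line with the brass tubes. A small side force remains, so I centre it a little more.

```bash
python3 -m jog '[{"x":-0.004,"y":-0.002,"z":-0.002,"wx":0,"wy":0,"wz":0},{"x":-0.008,"y":-0.002,"z":-0.002,"wx":0,"wy":0,"wz":0},{"x":-0.008,"y":-0.002,"z":-0.002,"wx":0,"wy":0,"wz":0},{"x":-0.008,"y":-0.002,"z":-0.002,"wx":0,"wy":0,"wz":0},{"x":-0.008,"y":-0.002,"z":-0.002,"wx":0,"wy":0,"wz":0}]'
python3 - <<'E'
from m import *
s=grab_frame('side');st=state();print(st['position'],st['orientation'],st['force'],st['torque'],st['grasp_force'])
E
```

```text
time: 15.25
position: [0.5324, -0.1266, 0.0611]
orientation: [[-0.017, 1.0, 0.002], [1.0, 0.017, -0.001], [-0.001, 0.002, -1.0]]
force: [-1.9, 1.3, 7.2]
opening: 0.089
grasp_force: 40.9
[ 0.53247803 -0.12660433  0.06115354] [[-1.71767229e-02  9.99850571e-01  1.94809085e-03]
 [ 9.99852076e-01  1.71784120e-02 -8.53678780e-04]
 [-8.87016324e-04  1.93313928e-03 -9.99997738e-01]] [-1.53977747  0.9465526   7.19402818] [ 0.14373855  0.3439205  -0.00935872] 40.854148864746094
```

It slid down the +x face by 1.2 mm, so I continue until the side force balances.

```bash
python3 -m jog '[{"x":-0.003,"y":0,"z":-0.003,"wx":0,"wy":0,"wz":0},{"x":-0.006,"y":0,"z":-0.003,"wx":0,"wy":0,"wz":0},{"x":-0.006,"y":0,"z":-0.003,"wx":0,"wy":0,"wz":0},{"x":-0.006,"y":0,"z":-0.003,"wx":0,"wy":0,"wz":0},{"x":-0.006,"y":0,"z":-0.003,"wx":0,"wy":0,"wz":0}]'
python3 -m jog '[{"x":-0.004,"y":0,"z":0,"wx":0,"wy":0,"wz":0},{"x":-0.004,"y":0,"z":0,"wx":0,"wy":0,"wz":0},{"x":-0.004,"y":0,"z":0,"wx":0,"wy":0,"wz":0},{"x":-0.004,"y":0,"z":0,"wx":0,"wy":0,"wz":0}]'
```

```text
time: 15.8
position: [0.5323, -0.1267, 0.0611]
orientation: [[-0.017, 1.0, 0.004], [1.0, 0.017, -0.001], [-0.001, 0.004, -1.0]]
force: [0.2, 2.0, 9.1]
opening: 0.086
grasp_force: 41.2
time: 16.2
position: [0.5322, -0.1267, 0.0611]
orientation: [[-0.017, 1.0, 0.005], [1.0, 0.017, -0.001], [-0.001, 0.005, -1.0]]
force: [2.0, 2.4, 7.3]
opening: 0.089
grasp_force: 41.0
```

The position no longer changes and the side force has flipped sign, so the leaf is at the bottom of the V. I balance it, settle, and verify.

```bash
python3 -m jog '[{"x":0.004,"y":0.006,"z":0,"wx":0,"wy":0,"wz":0},{"x":0.004,"y":0.006,"z":0,"wx":0,"wy":0,"wz":0},{"x":0.004,"y":0.006,"z":0,"wx":0,"wy":0,"wz":0},{"x":0.004,"y":0.006,"z":0,"wx":0,"wy":0,"wz":0},{"x":0.004,"y":0.006,"z":0,"wx":0,"wy":0,"wz":0}]'
python3 - <<'E'
from m import *
s=grab_frame('side');t=grab_frame('top')
save(cv2.resize(s[245:300,310:370],None,fx=10,fy=10,interpolation=cv2.INTER_CUBIC),'fin.png')
a=big(red(s),(335,265,400,325));print(a[1])
st=state();print(st['position'],st['force'],st['grasp_force'])
E
```

```text
time: 16.7
position: [0.5324, -0.1265, 0.0611]
orientation: [[-0.017, 1.0, 0.004], [1.0, 0.017, -0.003], [-0.003, 0.004, -1.0]]
force: [-0.4, -0.9, 9.2]
opening: 0.091
grasp_force: 41.0
[364.53738318 299.43457944]
[ 0.53241013 -0.12648284  0.06110894] [-0.43244293 -1.63135026  7.83853164] 41.03190064430237
```

View pics/fin.png

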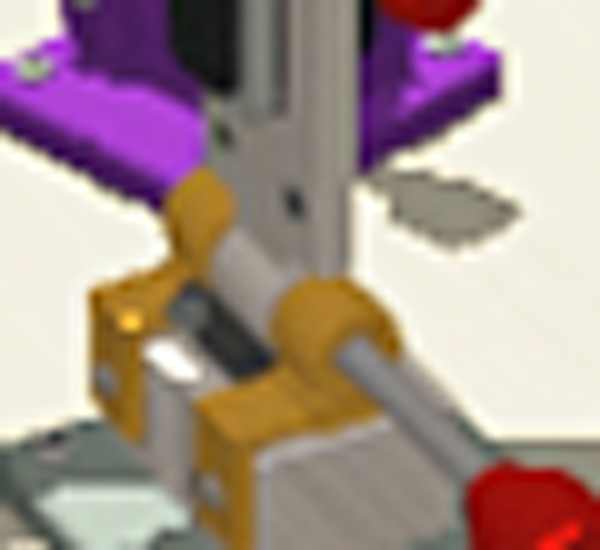

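The knuckle at crop (250,270) lies in line with both brass tubes, the plate is upright, and the knob hasn't moved. I hand it in.

```bash
python3 -c "
from workcell import *
print(sign_off())"
```

```text
the job is handed in; nothing more can be done
None
```

The job is handed in, with no pass/fail result returned: the pin is drawn out to its stop, and the leaf is seated in the saddle between the brass knuckles, upright and still gripped at about 41 N.

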